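# Lay the wash bottle down in the folding cradle

## Task

Lay the empty wash bottle on its side for its contamination check: push it over with the fingertips until it leans on the blue folding backstop, then keep pushing and press bottle and backstop down together, slowly and gently, until the backstop is fully folded down and the bottle lies flat on it between the side rails. Only push and press: do not grasp or lift the bottle, never let it drop or fall over, and leave the other things on the desk alone.

Things in the scene. Friction and masses are not known exactly. Their poses are not given: they have to be found in the camera images.
- cradle: Bottle cradle fixed to the desk: aluminium U frame 275 x 124 mm, 14 mm high, with a blue hinged backstop. Origin on the desk below the hinge line; +x horizontal, from the foot plate to the side where the backstop folds down; y along the hinge; z up. The foot plate (x = -100 to -4 mm, top at 14 mm, black mat) carries the standing bottle. Hinge line at x = 0, z = 14 mm.
- backstop (a joint): Angle of the blue backstop: 0 upright (starts leaning back 0.04 to 0.24), 1.571 fully down, level with the foot plate. Plate 150 mm long, 90 mm wide; its black rubber face towards the bottle passes through the hinge line; rails 74 mm apart stand 14 mm out of it. Friction hinge, no spring: 0.6 N m (4 to 6 N at the bottle's upper part), carries the bottle, stays where it is left.
- backstop_top (a point): Middle of the free (upper) edge of the backstop's rubber face, 150 mm from the hinge line.
- wash_bottle: Empty wash bottle, 190 to 340 g, blue cap, bent spout; its front stands 4 to 17 mm before the hinge line. Cylinder of 64 mm diameter up to 115 mm, tapering to the cap (32 mm wide, 146 to 172 mm up); spout up to 205 mm (not solid, points roughly to the cradle's -y). Origin in the plane of the underside, 16 mm off the axis towards the spout; z: bottle axis, up when standing; -x: along the spout.
- bottle_foot (a point): Centre of the bottle's round underside, on its axis.
- bottle_cap (a point): Centre of the top of the blue cap, on the bottle's axis, 172 mm from the underside.
- survey_meter: Bystander: yellow survey meter, 163 x 66 x 67 mm, loose, left of the work. Origin at the centre of its underside.
- jar_yellow: Bystander: small yellow sample jar with white lid, 53 mm diameter, 55 mm high, loose. Origin at the centre of its underside.
- jar_black: Bystander: small black sample jar with white lid, 53 mm diameter, 55 mm high, loose. Origin at the centre of its underside.
- source_case: Bystander: dark green flat case, 75 x 150 x 38 mm, loose, right of the work. Origin at the centre of its underside.
- date_stamp: Bystander: red self-inking stamp with a black knob, 26 x 52 x 80 mm, loose, right of the work. Origin at the centre of its underside.
Things that resemble listed ones, but are neither listed nor needed, are in the scene too. What is shaped like the wash_bottle but green or pink is not meant.

How it is judged:
On the way:
1. the bottle leans on the backstop, part of the way down (35 to 70 degrees from upright) (angle between wash_bottle's own z axis and vertical between 0.6 and 1.22 rad and value of joint backstop between 0.45 and 1.25 rad), for 0.1 s.
At the end, for the whole second after the job is handed in: The backstop is folded down to within 4 degrees of its end; the bottle lies on it at rest, level within 5 degrees, along it and between its rails (axis within 20 mm of the middle), its cap 130 to 200 mm beyond the hinge line (value of joint backstop above 1.5 rad and angle between wash_bottle's own z axis and vertical between 1.48 and 1.66 rad and x of bottle_cap in the frame of cradle between 0.13 and 0.2 m and y of bottle_cap in the frame of cradle between -0.02 and 0.02 m and y of bottle_foot in the frame of cradle between -0.02 and 0.02 m and z of bottle_foot in the frame of cradle below 0.055 m and contact force between wash_bottle and cradle above 0.5 N and linear speed of wash_bottle below 0.02 m/s); the robot touches nothing.
It fails at once if the bottle falls or is thrown over (turns faster than 2.5 rad/s) (angular speed of wash_bottle above 2.5 rad/s).
It fails at once if the bottle is lifted (its foot more than 20 mm above where tipping brings it, or its cap 20 mm above its standing height) (z of bottle_foot in the frame of cradle above 0.066 m or z of bottle_cap in the frame of cradle above 0.206 m).
It fails at once if the bottle is pressed with more than 40 N (contact force between the arm and wash_bottle above 40 N).
It fails at once if another thing is moved by more than 15 mm (distance of any of survey_meter, jar_yellow, jar_black, source_case, date_stamp from where it was at the start of the episode above 0.015 m).
It also fails if it takes over 38 s, if anything falls off the work surface, if the arm or the gripper's body presses on something with over 40 N, if the wrist force passes 120 N, or if a joint passes its speed limit or range.

## Robot

A 6-joint arm with a two-finger parallel gripper is mounted at the origin on a cart in front of the work surface, level with it; the furniture and walls round the work are solid. World frame = base frame: x ahead of the robot, y to its left, z up, the work surface at z = 0. Lengths are in m, angles in rad, forces in N, time in s.
With the tool pointing down it reaches from about 0.275 to 0.75 m from the base axis. Payload 10.2 kg.
Tool frame: the origin (TCP) lies midway between the tips of the shut fingers; the grasp point (between the pads) lies 19 mm behind it (env.hold_point_z is the distance from the TCP to the grasp point, in m); z points along the fingers, y is the line along which they close (so a half turn about z gives the same grasp; the last joint's range is limited). The gripper opens to 85 mm and grips with 20 to 120 N. Pads are 22 mm wide; open, the fingers measure 114 mm over their backs; the gripper's body (76 mm by 85 mm) begins 54 mm behind the grasp point. The pads swing forward as they close: fully open they stand 13 mm farther back than shut.
Start: joints at [1.08, 0.313, 1.498, -0, 1.331, -0.223], TCP at [0.139, 0.506, 0.231] pointing down, gripper open.
Joint ranges: [-2.94, 2.94], [-0.97, 2.17], [0.19, 2.56], [-1.23, 4.37], [0.02, 3.11], [-2.88, 2.88]. Speed limits (rad/s): [2.39, 2.39, 3.01, 3.14, 3.14, 3.14].

## Interface

Orientations are given as a unit quaternion [x, y, z, w].
In Python, from bench import env, kinematics, monitor, eyes, job gives the robot as it stands. The module is installed in compiled form; this text tells all that it offers. Calls block until the motion is done:
- env.reach(position, orientation): joint-space move of the TCP to a pose.
- env.movel(position, velocity=0.15, frame=None, guard=None): straight line of the TCP; frame=None keeps the orientation; velocity is the mean speed in m/s. With guard (N) it stops when the force on the tool has changed by that much, and returns True; else False.
- env.set_joints(angles): joint-space move.
- env.release() and env.close_gripper(effort=None): open the fingers fully, or close them until they stop; effort is the grip in N (None keeps the last).
- env.hold(seconds).
- kinematics.ik(position, orientation): joint angles nearest the present ones, or None.
- monitor.sense(): the state.
- eyes.grab_frame(name): name is "scene" or "side" or "wrist"; returns a dict with "frame" (480x640x3 uint8, red, green, blue), "mtx" (3x3 intrinsics, pixels), "view" (4x4, takes a point from world to camera coordinates). Camera axes: x right, y down, z forward; pixel columns grow to the right and rows downward; lengths in m; the calibration is good to about 2 mm. A picture is of the moment at which its call begins. There is no depth.
A pose or a line that the arm cannot do raises env.MotionError and nothing moves.
- job.hand_in(): hands the job in; it is judged then, once.
The state is a dict: "clock": time; "joints": joint angles; "qvel": joint speeds; "joint_efforts": joint torques, N m; "position": TCP position; "ee_rot": TCP orientation; "contact_force": force on the tool from outside, world axes, zero at the start; "ft_torque": the same for the moment, N m; "finger_gap": opening from 0.0 (shut) to 1.0 (fully open); "gripper_force": force on a finger pad.
Only numpy, scipy, OpenCV 4.12 (cv2) and the standard library are available. Lean on these libraries where they do the work, as an engineer would, in place of code of your own. Each camera call takes 0.05 s, during which the arm holds its last target. There are 200 camera calls.

## Working session

There is one attempt and no reset: what is moved stays moved. The work goes in short steps, each a Python script; the robot and the scene stay as the last script left them, time stands still between calls to the robot, and variables do not carry over. Pictures are saved under pics/ and viewed, at most 10 in all, crops included, and the job is handed in when it is done.

```bash
mkdir -p pics; ls; python3 - <<'E'
from bench import env,monitor,eyes
import cv2,numpy as np
np.set_printoptions(precision=4,suppress=True)
for n in("scene","side"):
    d=eyes.grab_frame(n); cv2.imwrite(f"pics/{n}0.png",d["frame"][:,:,::-1]); np.savez(f"{n}0.npz",**d)
    V=d["view"];print(n,d["mtx"].tolist(),"cam",-V[:3,:3].T@V[:3,3],"fwd",V[2,:3])
print(monitor.sense())
E
```

```text
pics
scene [[621.4943724580536, 0.0, 323.5377972331848], [0.0, 621.4943724580536, 244.2449149552802], [0.0, 0.0, 1.0]] cam [ 0.1344 -0.7553  1.058 ] fwd [ 0.3102  0.6411 -0.702 ]
side [[506.79637242658094, 0.0, 314.70107420988296], [0.0, 506.79637242658094, 239.26828316661278], [0.0, 0.0, 1.0]] cam [ 0.734  -0.9807  0.8292] fwd [-0.1522  0.8376 -0.5246]
{'clock': 0.1, 'joints': array([ 1.0796,  0.3134,  1.4983, -0.    ,  1.331 , -0.2234]), 'qvel': array([ 0.0006, -0.0019, -0.0034,  0.0017, -0.0006, -0.001 ]), 'joint_efforts': array([  0.0028, -41.2891, -26.0143,  -0.0002,   0.003 ,   0.    ]), 'position': array([0.1388, 0.5061, 0.2308]), 'ee_rot': array([ 0.1335,  0.9911, -0.0005, -0.0002]), 'contact_force': array([ 0.1162,  0.5914, -0.124 ]), 'ft_torque': array([-0.0042,  0.0186,  0.0463]), 'gripper_force': 0.0, 'finger_gap': 1.0011018981123962}
```

View pics/scene0.png

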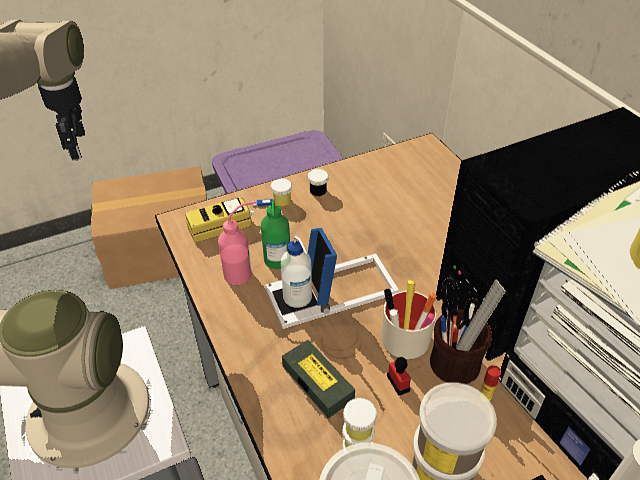

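View pics/side0.png

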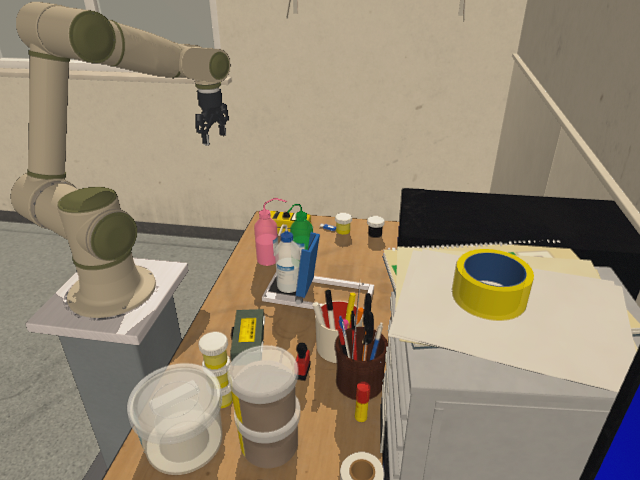

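The scene view shows the bottle at (296,275), the blue backstop at (322,265) and the white frame with corners near (268,290), (284,325), (398,290) and (378,257). The side view shows the same group at about (290,265). I'll zoom in on both in one picture.

```bash
python3 - <<'E'
import cv2,numpy as np
a=cv2.imread("pics/scene0.png")[220:340,250:410];b=cv2.imread("pics/side0.png")[215:315,250:390]
A=cv2.resize(a,None,fx=4,fy=4,interpolation=2)[:, :]
A=cv2.resize(a,(800,600),interpolation=cv2.INTER_CUBIC);cv2.imwrite("pics/c1.png",A)
cv2.imwrite("pics/c2.png",cv2.resize(b,(770,550),interpolation=cv2.INTER_CUBIC))
E
```

```text
(no output)
```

View pics/c1.png

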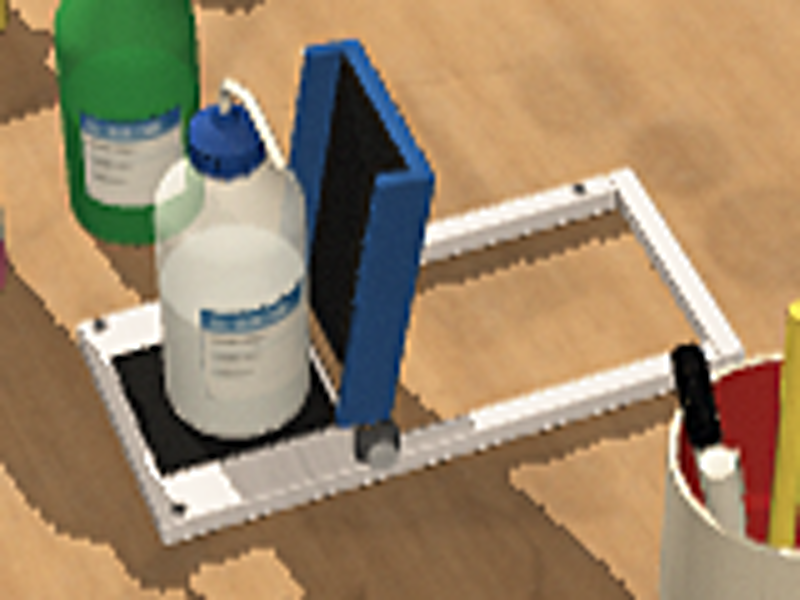

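View pics/c2.png

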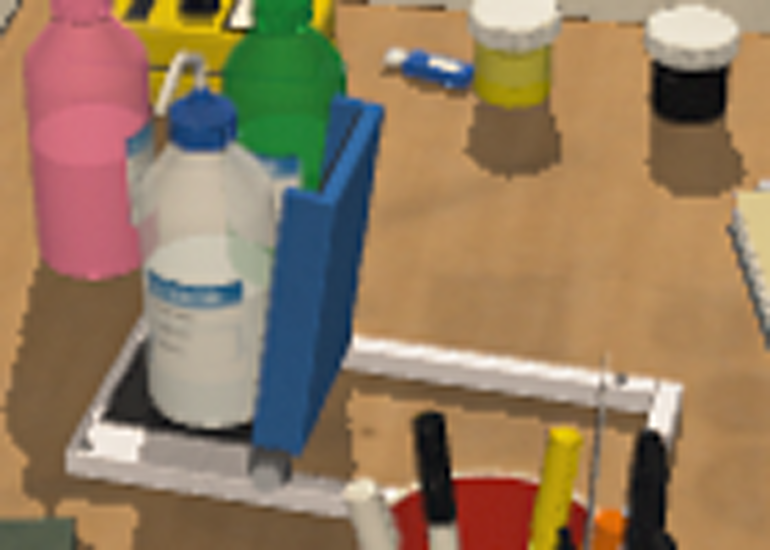

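The crops show frame top corners at crop-1 (80,328), (163,522), (742,352) and (628,170). The cap centre is at (227,140) in crop 1 and (203,120) in crop 2, and the backstop's top face corners are at (345,45) and (408,172). The green bottle stands close on the +y side.

```bash
cat > h.py <<'E'
import numpy as np,cv2
np.set_printoptions(precision=4,suppress=True)
def ray(d,p):
    V=d["view"];r=V[:3,:3].T@np.linalg.inv(d["mtx"])@[*p,1.];return -V[:3,:3].T@V[:3,3],r/np.linalg.norm(r)
def onz(d,p,z):
    o,r=ray(d,p);return o+r*(z-o[2])/r[2]
def tri(a,p,b,q):
    o,r=ray(a,p);s,t=ray(b,q)
    k=np.linalg.lstsq(np.c_[r,-t],s-o,rcond=None)[0];P,Q=o+k[0]*r,s+k[1]*t
    return (P+Q)/2,np.linalg.norm(P-Q)
E
python3 - <<'E'
from h import *
S=dict(np.load("scene0.npz"));D=dict(np.load("side0.npz"))
c1=lambda u,v:(250+u/5-.4,220+v/5-.4)
c2=lambda u,v:(250+u/5.5-.4,215+v/5.5-.4)
K=[onz(S,c1(*p),.014) for p in((80,328),(163,522),(742,352),(628,170))]
K2=[onz(D,c2(*p),.014) for p in((140,325),(70,455),(682,387))]
print(np.array(K));print(np.array(K2))
for i in range(4):print(np.linalg.norm(K[i]-K[(i+1)%4]))
print("cap",tri(S,c1(227,140),D,c2(203,120)))
print("tops",tri(S,c1(345,42),D,c2(343,100)),tri(S,c1(434,180),D,c2(333,200)))
# cap blob near robust
for d,(x,y) in((S,(295,248)),(D,(287,237))):
    h=cv2.cvtColor(d["frame"],cv2.COLOR_RGB2HSV)[y-14:y+14,x-14:x+14]
    m=cv2.inRange(h,(105,130,40),(125,255,255));n,l,st,ce=cv2.connectedComponentsWithStats(m)
    i=1+np.argmax(st[1:,4]);print(st[i]+[x-14,y-14,0,0,0],ce[i]+[x-14,y-14])
c=np.mean(K,0);x=(K[2]-K[1])+(K[3]-K[0]);th=np.arctan2(x[1],x[0]);print("centre",c,"th",th)
E
```

```text
[[ 0.4217  0.1373  0.014 ]
 [ 0.4119  0.02    0.014 ]
 [ 0.6813 -0.0051  0.014 ]
 [ 0.6914  0.1165  0.014 ]]
[[0.4204 0.1252 0.014 ]
 [0.4128 0.0176 0.014 ]
 [0.6929 0.1163 0.014 ]]
0.1176828007992491
0.2705552512180879
0.1219752277081944
0.2705200107600778
cap (array([0.4708, 0.0723, 0.1707]), np.float64(0.0011529249414258232))
tops (array([0.5334, 0.0936, 0.1774]), np.float64(0.0048116850572042635)) (array([0.5393, 0.0214, 0.1655]), np.float64(0.003893126658812787))
[288 241  15  15 169] [294.497  248.0118]
[281 231  12  11 103] [286.4078 236.6117]
centre [0.5516 0.0672 0.014 ] th -0.08508122235216667
```

```bash
cat >> h.py <<'E'
from scipy.spatial.transform import Rotation as R
th=-.087; xh=np.array([np.cos(th),np.sin(th),0]); yh=np.array([-np.sin(th),np.cos(th),0]); zh=np.array([0,0,1.])
O=np.array([.4168,.0787,0])+.102*xh          # cradle origin
Y0=-.001; PX=-.016                            # line of push, pivot edge of the bottle
def quat(a):
    z=np.cos(a)*xh-np.sin(a)*zh; return R.from_matrix(np.c_[np.cross(yh,z),yh,z]).as_quat()
def way(t,s=.108,off=0.):
    "TCP pose pressing on the bottle's back at tilt t, s from its foot; off = standoff along its normal"
    a=np.radians(40+40*t/1.571); n=np.array([np.cos(t),-np.sin(t)])
    p=np.array([PX,.014])+s*np.array([np.sin(t),np.cos(t)])-n*(.064+off+.011*np.sin(abs(a-t)))
    return O+p[0]*xh+Y0*yh+p[1]*zh, quat(a)
E
python3 - <<'E'
from h import *
from bench import kinematics
S=dict(np.load("scene0.npz"));D=dict(np.load("side0.npz"))
print("O",O,"pink",onz(S,(237,278),0.01),"green",onz(S,(277,263),.01))
c=tri(S,(294.9,248),D,(286.8,236.6))[0];print("cap cradle",(c-O)@xh,(c-O)@yh,c[2])
for t in np.linspace(0,1.571,8):
    p,q=way(t);print(t,p,kinematics.ik(p,q))
p,q=way(0,off=.05);print(p,kinematics.ik(p,q),kinematics.ik(p+.15*zh,q))
E
```

```text
O [0.5184 0.0698 0.    ] pink [0.3725 0.1896 0.01  ] green [0.4728 0.1932 0.01  ]
cap cradle -0.047503779909385514 -0.000745695139797295 0.16918204488747313
0.0 [0.4316 0.0764 0.122 ] [-0.0988  0.0876  2.4662  3.1094  0.285   1.5941]
0.22442857142857142 [0.4584 0.0741 0.1349] [-0.0969  0.0765  2.3312  2.9665  0.0396  1.7387]
0.44885714285714284 [0.4874 0.0715 0.1411] [-0.0954  0.1175  2.1918  0.033   0.1592 -1.6099]
0.6732857142857143 [0.5169 0.069  0.1405] [-0.0942  0.1886  2.0523  0.0122  0.3273 -1.5885]
0.8977142857142857 [0.5454 0.0665 0.1331] [-0.0934  0.2769  1.9157  0.0064  0.4753 -1.5821]
1.122142857142857 [0.5713 0.0642 0.1193] [-0.0927  0.3744  1.7843  0.0036  0.609  -1.5791]
1.3465714285714285 [0.593  0.0623 0.1009] [-0.0922  0.4738  1.66    0.0021  0.7335 -1.5774]
1.571 [0.61   0.0608 0.0799] [-0.0918  0.5719  1.5427  0.0011  0.8524 -1.5763]
[0.3818 0.0808 0.122 ] None [-0.1022 -0.4464  2.3345  0.0312  0.381  -1.6095]
```

```bash
python3 - <<'E'
s=open("h.py").read()
s=s[:s.index("def way")]+'''def way(t,s=.108,off=0.):
    "TCP pose pressing on the bottle's back at tilt t, s from its foot; off = standoff along its normal"
    a=np.radians(68+12*t/1.571); n=np.array([np.cos(t),-np.sin(t)]); e=a-t
    p=np.array([PX,.014])+s*np.array([np.sin(t),np.cos(t)])-n*(.064+off)
    p-=.011*np.clip(e/.2,-1,1)*np.array([np.sin(a),np.cos(a)])
    return O+p[0]*xh+Y0*yh+p[1]*zh, quat(a)
'''
open("h.py","w").write(s)
E
python3 - <<'E'
from h import *
from bench import kinematics
for t in np.linspace(0,1.571,8):
    p,q=way(t);print(t,p,kinematics.ik(p,q))
p,q=way(0,off=.04);print(p,kinematics.ik(p,q),kinematics.ik(p+.12*zh,q))
E
```

```text
0.0 [0.4285 0.0767 0.1179] [-0.0953  0.0966  2.1659  0.0065  0.4952 -1.5842]
0.22442857142857142 [0.4539 0.0745 0.1297] [-0.0945  0.1355  2.0697  0.0047  0.5824 -1.5818]
0.44885714285714284 [0.4812 0.0721 0.1356] [-0.0939  0.1911  1.9732  0.0036  0.6532 -1.5801]
0.6732857142857143 [0.5091 0.0696 0.1351] [-0.0933  0.2578  1.8794  0.0028  0.7102 -1.5789]
0.8977142857142857 [0.5362 0.0673 0.1285] [-0.0928  0.3313  1.7907  0.0022  0.7553 -1.578 ]
1.122142857142857 [0.561  0.0651 0.116 ] [-0.0924  0.4077  1.7097  0.0018  0.7898 -1.5773]
1.3465714285714285 [0.592  0.0624 0.1002] [-0.092   0.4992  1.6075  0.0014  0.8305 -1.5767]
1.571 [0.6194 0.06   0.0796] [-0.0917  0.5896  1.5125  0.0011  0.8649 -1.5762]
[0.3886 0.0802 0.1179] [-0.0964  0.0097  2.26    0.0075  0.488  -1.5862] [-0.0964 -0.1915  2.0701  0.0046  0.8791 -1.5825]
```

```bash
python3 - <<'E'
from h import *
from bench import env,monitor,eyes
env.close_gripper()
s=monitor.sense();p,q=way(0,off=.04)
env.movel(s["position"]+[0,0,.12],.2)
env.reach(p+.23*zh,q); print(monitor.sense()["clock"])
env.movel(p,.15)
p,q=way(0,off=.003);print(env.movel(p,.06,frame=q,guard=6))
s=monitor.sense();print(s["clock"],s["position"],p,s["contact_force"])
d=eyes.grab_frame("side");cv2.imwrite("pics/s1.png",cv2.resize(d["frame"][180:320,200:400,::-1],(800,560)))
E
```

```text
3.4
False
5.85 [0.4252 0.077  0.1177] [0.4255 0.0769 0.1179] [ 0.1623 -0.277  -0.0951]
```

View pics/s1.png

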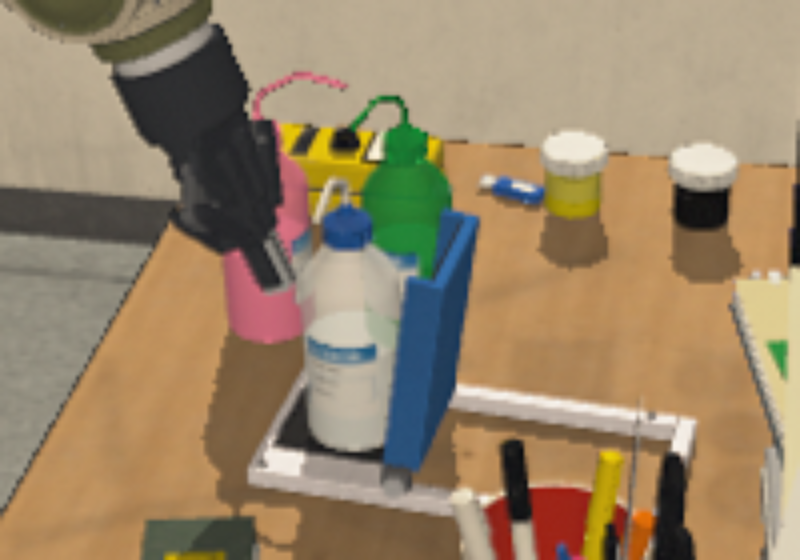

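The fingertips, at (285,288), are just short of the bottle's upper back. The bottle is upright and the pink and green bottles are clear. Next I push it to the backstop.

```bash
python3 - <<'E'
from h import *
from bench import env,monitor,eyes
for t in np.arange(.08,.57,.08):
    p,q=way(t); g=env.movel(p,.025,frame=q,guard=15)
    s=monitor.sense();print(round(t,2),s["clock"],s["position"],s["contact_force"],g)
    if g: break
d=eyes.grab_frame("side");cv2.imwrite("pics/s2.png",cv2.resize(d["frame"][180:320,200:400,::-1],(800,560)))
E
```

```text
0.08 6.5583 [0.4371 0.0759 0.1227] [-1.8271  0.1736  0.2603] False
0.16 7.1083 [0.4463 0.0751 0.1268] [-1.0903  0.3817  0.3604] False
0.24 7.6583 [0.4557 0.0743 0.1303] [ 0.0418 -0.7545  0.209 ] False
0.32 8.2083 [0.4651 0.0735 0.1327] [-3.0676  0.6343 -0.6966] False
0.4 8.7583 [0.4754 0.0726 0.1349] [-2.6852  0.4597 -0.6602] False
0.48 9.3083 [0.4854 0.0717 0.1361] [-1.1166  0.4181  0.0937] False
0.56 9.8583 [0.4955 0.0708 0.1364] [-1.1836  0.3946  1.0544] False
```

View pics/s2.png

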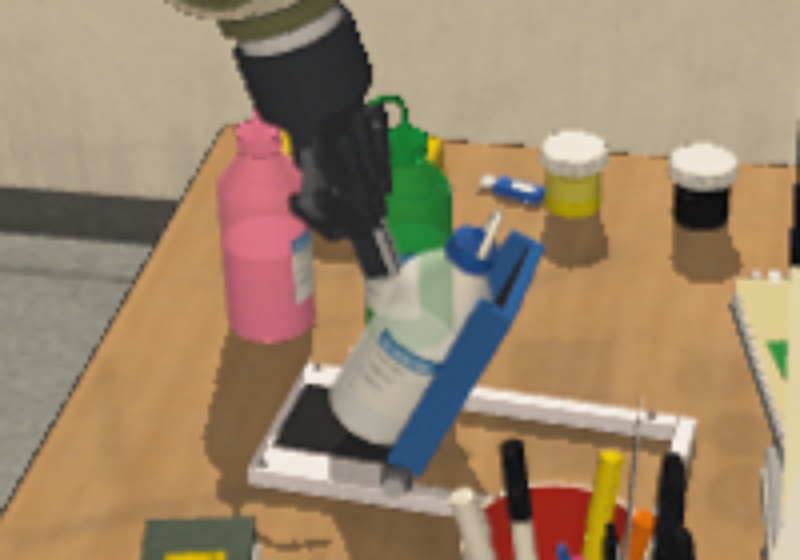

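The bottle, centred near (410,350), leans on the folding backstop between its rails, and the fingertips, at (385,270), rest on its upper back. I'll carry on with the same arc.

```bash
python3 - <<'E'
from h import *
from bench import env,monitor,eyes
for t in np.arange(.64,1.37,.08):
    p,q=way(t); g=env.movel(p,.025,frame=q,guard=15)
    s=monitor.sense();print(round(t,2),s["clock"],s["position"],s["contact_force"],g)
    if g: break
d=eyes.grab_frame("side");cv2.imwrite("pics/s3.png",cv2.resize(d["frame"][180:320,200:400,::-1],(800,560)))
E
```

```text
0.64 10.4583 [0.5056 0.07   0.1361] [-1.9127 -0.2364  4.4741] False
0.72 11.0083 [0.5154 0.0691 0.1347] [-1.0952 -0.7068  3.4824] False
0.8 11.5583 [0.5251 0.0682 0.1325] [0.0062 0.8649 4.009 ] False
0.88 12.1083 [0.5346 0.0674 0.1295] [ 0.4184 -0.5763  4.1108] False
0.96 12.6583 [0.5438 0.0666 0.1259] [-0.5485 -0.4549  4.8202] False
1.04 13.2083 [0.5528 0.0658 0.1215] [ 0.1492 -0.531   4.0628] False
1.12 13.7583 [0.5613 0.065  0.1164] [-0.3517 -0.9482  4.7025] False
1.2 14.3917 [0.5715 0.0642 0.1106] [0.8592 0.3938 1.3654] False
1.28 15.05 [0.5832 0.0632 0.1053] [-0.7252 -0.4031 -0.3195] False
1.36 15.7 [0.594  0.0622 0.099 ] [ 0.6113  0.4541 -0.1458] False
```

View pics/s3.png

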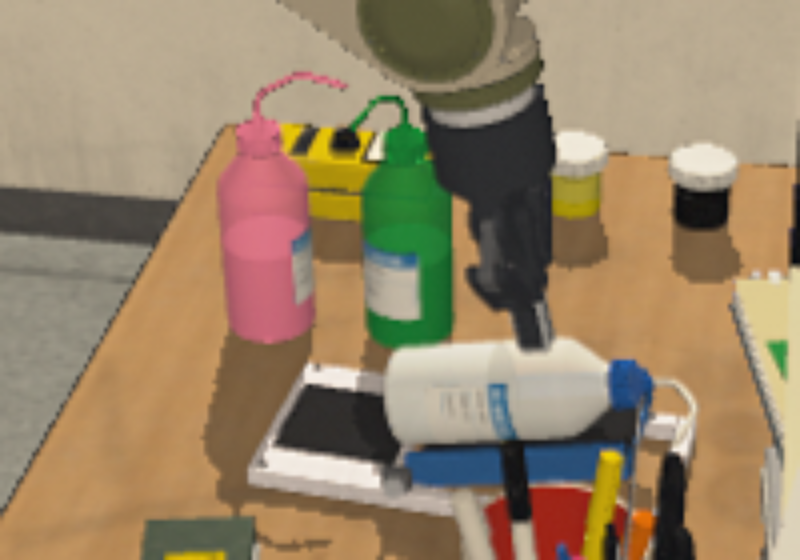

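The bottle lies almost flat on the backstop, with its foot at about the hinge line (390,400) and its cap at (630,385). What remains is a slow vertical press with a guard.

```bash
python3 - <<'E'
from h import *
from bench import env,monitor,eyes
p=monitor.sense()["position"].copy()
for z in np.arange(p[2]-.004,.069,-.004):
    g=env.movel([p[0]+.008,p[1]-.0007,z],.012,guard=14)
    s=monitor.sense();print(round(z,3),s["clock"],s["position"],s["contact_force"],g)
    if g or s["contact_force"][2]>14: break
d=eyes.grab_frame("side");cv2.imwrite("pics/s4.png",cv2.resize(d["frame"][180:320,200:400,::-1],(800,560)))
E
```

```text
0.095 16.6583 [0.6021 0.0615 0.0951] [-0.563  -0.3554 -0.0027] False
0.091 17.1417 [0.6038 0.0613 0.0926] [ 3.6404 -0.6432  6.2911] False
0.087 17.625 [0.6042 0.0612 0.089 ] [ 5.0038 -0.8338  6.9149] False
0.083 18.1083 [0.6044 0.0612 0.0851] [ 5.0967 -0.3034  7.4257] False
0.079 18.5917 [0.6046 0.0611 0.0813] [ 6.6496 -0.2726  7.014 ] False
0.075 18.9833 [0.6057 0.0611 0.079 ] [-2.5151  0.0389  7.1879] True
```

View pics/s4.png

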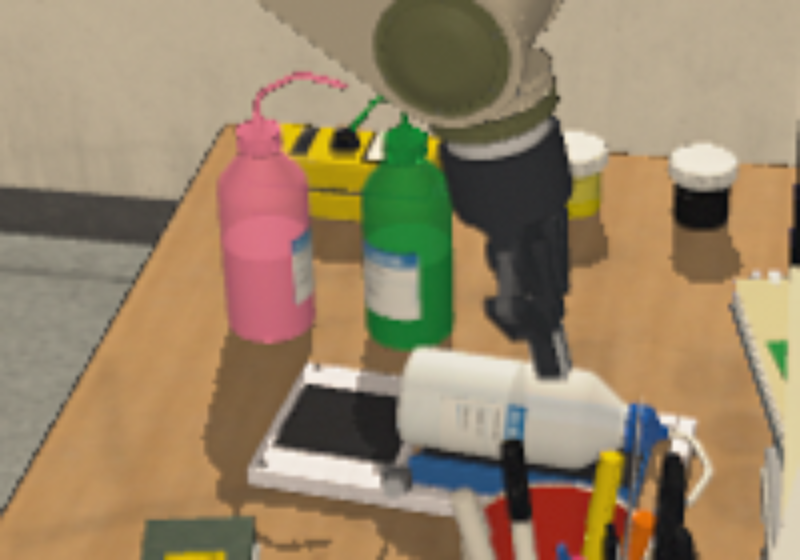

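The backstop is down, the guard stopped at z ≈ 0.079 (0.078 expected), and the cap is at about (645,425). I'll retract straight up and measure the lie.

```bash
python3 - <<'E'
from h import *
from bench import env,monitor,eyes
p=monitor.sense()["position"].copy()
env.movel([p[0],p[1],.12],.04); env.movel([p[0]-.06,p[1],.3],.2); print(monitor.sense()["clock"],monitor.sense()["contact_force"])
out=[]
for n,k in(("scene",(340,430,230,320)),("side",(300,390,240,330))):
    d=eyes.grab_frame(n);f=d["frame"]; np.savez(n+"1.npz",**d)
    out.append(cv2.resize(f[k[2]:k[3],k[0]-70:k[1],::-1],(800,450)[::1])[:,:,:] if 0 else cv2.resize(f[k[2]-10:k[2]+90,k[0]-80:k[0]+80,::-1],(480,300),interpolation=2))
cv2.imwrite("pics/f.png",np.vstack(out))
E
```

```text
21.3333 [ 0.7162  0.1964 -0.0772]
```

View pics/f.png

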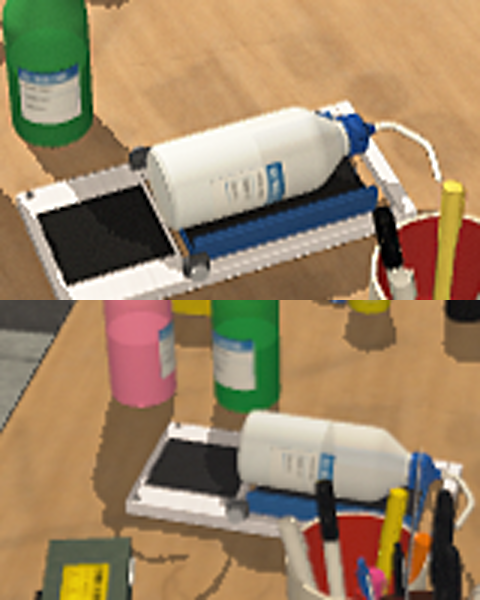

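The bottle lies on the folded backstop between the rails. In the scene crop the cap top is at (368,128), the foot centre at (163,190), and the rail's top edge runs from (188,235) to (376,187). In the side crop the cap top is at (440,467).

```bash
python3 - <<'E'
from h import *
S=dict(np.load("scene1.npz"));D=dict(np.load("side1.npz"))
a=lambda u,v:(260+u/3-.33,220+v/3-.33); b=lambda u,v:(220+u/3-.33,230+(v-300)/3-.33)
C=lambda p:np.array([(p-O)@xh,(p-O)@yh,p[2]])
P,e=tri(S,a(368,128),D,b(438,466));print("cap",C(P),e, C(onz(S,a(368,128),.046)))
print("foot",C(onz(S,a(163,190),.046)))
for q in((188,235),(376,187)):print("rail",C(onz(S,a(*q),.028)))
for q in((247,490),):print("rail side",C(onz(D,b(*q),.028)))
print("railtip tri",C(tri(S,a(376,187),D,b(395,510))[0]))
E
```

```text
cap [ 0.156  -0.0004  0.0533] 0.005744951925740969 [0.1572 0.0024 0.046 ]
foot [-0.0081 -0.0009  0.046 ]
rail [-0.001  -0.0331  0.028 ]
rail [ 0.1457 -0.0395  0.028 ]
rail side [-0.0006 -0.036   0.028 ]
railtip tri [ 0.1336 -0.0609  0.0529]
```

The cap is at x ≈ 0.157, the bottle is centred, and the rail reads as level. The guard may have tripped on a sideways slip, so I'll press once more with the tool vertical to confirm the end stop.

```bash
python3 - <<'E'
from h import *
from bench import env,monitor
q=quat(np.pi/2);p=O+.09*xh-.001*yh
env.reach(p+.14*zh,q); env.movel(p+.09*zh,.06)
print(env.movel(p+.070*zh,.012,guard=18))
s=monitor.sense();print(s["clock"],s["position"],s["contact_force"])
env.movel(p+.14*zh,.04);env.movel(p+.25*zh,.2);env.hold(.3);print(monitor.sense()["clock"])
E
```

```text
True
24.2583 [0.6087 0.061  0.0778] [-2.4769 -0.1927  6.9245]
26.9833
```

The stop came at z = 0.0778, which matches 14 + 64 mm, so the bottle and backstop are fully down.

```bash
python3 -c "
from bench import job
print(job.hand_in())"
```

```text
the job is handed in; nothing more can be done
None
```

I laid the wash bottle flat on the fully folded backstop, centred between the rails with its cap about 157 mm beyond the hinge, and handed the job in at about 27 s; the hand-in gave no verdict.

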